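# Shut the red torch-gas valve under its sliding cover

### The job

Shut the red gas valve in the grey valve box. Slide the box's cover along its rails until the red lever is fully uncovered (the blue valve can stay under the cover), then push the red lever away over to its far stop. Only push with the fingers: do not lift or tip the cover, leave the blue lever as it is and the tin, dish and screwdriver where they lie, and leave the cover slid aside.

Things in the scene. Friction and masses are not known exactly. Their poses are not given: they have to be found in the camera images.
- gas_box: (All sizes in mm.) Fixed grey valve box, open on top, 160 (x) x 200 (y) x 90 high; yaw varies. Origin: centre of its underside on the bench; +x is its rear, away from the robot; y its length. Inside 148 x 188, floor at z 6. Two steel rails level with the walls (tops z 90) run along y at x +-76, past the box to end stops at y +-200 (stops up to z 100); guide lips outside them to x +-84.5, z 99.
- cover: Loose flat bare-metal cover, 156 (x) x 196 (y) x 6, 0.2 to 0.42 kg, lying on the rails (underside at box z 90), 2 play to each guide lip; hides both valves at the start. Origin: centre of its underside; axes as the box. Slides along box y, about 102 either way from the middle until an end stop; takes 1 to 5 N. Sizes in mm.
- red_valve: Brass valve to shut, fixed in the box 45 left or right of its centre (side varies), 12 towards the rear. Origin: its underside below the lever's pivot, 6 above the bench; axes as the box. Pivot pin (along y) 28 above the origin; valve body up to 44 above the bench. Its outlet pipe with a red ring sticks 30 out of the box's front wall, showing its side while covered. Sizes in mm.
- blue_valve: The other valve, just the same but blue, in the other half of the box. Not to be touched.
- red_lever (a joint): Red lever's angle, rad: 0 = open, leaning 0.65 from upright to the front (box -x); 1.3 = shut at its far stop, leaning 0.65 to the rear (+x). Starts at 0 to 0.2, stays where left (friction 0.08 N m). A paddle 20 wide (y), 10 thick, reaching 50 from the pivot; upright its top is 6 below the cover. At least 45 of space is free in the box between its leaning end and the front wall. Sizes in mm.
- blue_lever (a joint): The same for the blue lever; starts between 0 and 0.2 and stays there. Sizes in mm.
- red_tip (a point): Middle of the free end of the red lever, 50 from its pivot. Sizes in mm.
- blue_tip (a point): Middle of the free end of the blue lever.
- flux_tin: Loose black round tin, 41 across, 24 high, in front of the box. Origin: centre of its underside. Leave alone. Sizes in mm.
- enamel_dish: Loose white dish, 75 across, 15 high, behind the box. Origin: centre of its underside. Leave alone. Sizes in mm.
- screwdriver: Loose screwdriver with red handle, 170 long, 21 thick, lying in front of the box. Origin: centre of its underside. Leave alone. Sizes in mm.
- bar_top (a point): Centre of the top of the black push bar fixed across the cover's middle: 90 long (box x), 14 wide (box y), 22 high from the cover's top face to this point, which lies 28 above the cover's underside (118 above the bench). Sizes in mm.

How it is judged:
By the outcome, as a careful person would: the job done as asked, in the order asked, and still so for the second after the job is handed in, with the robot touching nothing.
It also fails if it takes over 37 s, if anything falls off the work surface, if the arm or the gripper's body presses on something with over 40 N, if the wrist force passes 120 N, or if a joint passes its speed limit or range.

### The arm

A 7-joint arm with a two-finger parallel gripper is mounted at the origin on a cart in front of the work surface, level with it; the furniture and walls round the work are solid. World frame = base frame: x ahead of the robot, y to its left, z up, the work surface at z = 0. Lengths are in m, angles in rad, forces in N, time in s.
With the tool pointing down it reaches from about 0.35 to 0.775 m from the base axis. Payload 3.1 kg.
Tool frame: the origin (TCP) lies midway between the tips of the shut fingers; the grasp point (between the pads) lies 19 mm behind it; z points along the fingers, y is the direction in which the jaws open and shut (so a half turn about z gives the same grasp; the last joint's range is limited). The gripper opens to 85 mm and grips with 20 to 120 N. Pads are 22 mm wide; open, the fingers measure 114 mm over their backs; the gripper's body (76 mm by 85 mm) begins 54 mm behind the grasp point. The pads swing forward as they close: fully open they stand 13 mm farther back than shut.
Start: joints at [-1.24, 0.311, 0.014, 1.512, -0.004, 1.319, -0.027], TCP at [0.2, 0.512, 0.231] pointing down, gripper open.
Joint ranges: [-2.7, 2.7], [-0.3, 1.91], [-1.27, 1.3], [0.12, 2.57], [-1.44, 4.58], [0.2, 2.03], [-3.05, 3.05]. Speed limits (rad/s): [2.79, 2.79, 3.14, 3.14, 3.14, 3.14, 3.14].

### API

Orientations are given as a unit quaternion [w, x, y, z].
In Python, from station import read_state, optics, ticket, spotter gives the robot as it stands.
- The arm moves only by the shell command python3 -m jog 'ROWS' [OPENING] [FORCE]. ROWS is JSON, a list of rows, each a list of 6 numbers: the shift along the world's x, y, z in m, then the turn, a rotation vector about the world's x, y, z in rad. A call has 1 to 20 rows; each row is the pose to reach, as a shift and turn from the pose measured when the call began; what a row does not reach only later rows make up. A row lasts 1/12 s, in which the tool goes at most 41.7 mm and 7.16 degrees, less where a joint would pass 70% of its speed; a pose out of reach is approached as far as the arm can. A call with a gripper value outside its range is refused whole. OPENING is the opening, from 0 (shut) to 1 (fully open), set as the call begins (- or left out, the last holds). The fingers move at their own pace and stop on an object; FORCE is the grip in N (left out, the last holds). Time passes only in rows, so rows that repeat a pose let the fingers close. It gives the time, the measured TCP pose, the force and the opening at its end, in the units of the state.
- read_state(): the state, without advancing time (a new reading comes with each control period).
- optics.snapshot(name): name is "scene" or "top"; returns the picture (420x560x3 uint8, blue, green, red); there is no depth.
- optics.calibration(name): a dict with "camera_matrix" (3x3 intrinsics, pixels), "R" (3x3) and "t" (3): a world point X has camera coordinates R X + t. Camera axes: x right, y down, z forward; pixel columns grow to the right and rows downward; lengths in m; the calibration is good to about 2 mm. A picture is of the moment at which its call begins. calibration takes no time and is no camera call.
- ticket.finish_job(): hands the job in, once; it reports no verdict.
Trained networks look in the newest picture that a camera, given by its name, has taken for a name from the list of things; names that differ only in an ending like _2 or _b are one class to them, and where a whole thing is asked for, a point or a joint stands for the part that bears it (a point fixed in the world has none). Each returns a list of dicts, best first, with "score" (0 to 1); they miss things now and then, are a little off and sometimes report something else, mostly with a low value. They report only what shows in the picture. A call takes as long as a camera call.
- spotter.look_for(camera, target): "box" ([centre column, centre row, width, height] as shares, 0 to 1, of the picture: columns of its width, rows of its height, round what is visible of it).
The state is a dict: "time": time; "qpos": joint angles; "qvel": joint speeds; "tau": joint torques, N m; "ee_pos": TCP position; "ee_rot": TCP orientation; "ft_force": force on the tool from outside, world axes, zero at the start; "ft_torque": the same for the moment, N m; "gripper_width": finger opening in m.
Only numpy, scipy, OpenCV 4.12 (cv2) and the standard library are available. Lean on these libraries where they do the work, as an engineer would, in place of code of your own. Each camera call takes 0.05 s, during which the arm holds its last target. There are 200 camera calls.

## Working session

There is one attempt and no reset: what is moved stays moved. The work goes in short steps, Python scripts to look and compute and a shell command to move; the robot and the scene stay as the last step left them, time stands still between calls to the robot, and variables do not carry over. Pictures are saved under pics/ and viewed, about 8 in all and at most 12, crops included, and the job is handed in when it is done.

```bash
mkdir -p pics; python3 - <<'E'
from station import read_state, optics, spotter
import cv2,numpy as np
for n in("scene","top"):
    cv2.imwrite(f"pics/{n}0.png",optics.snapshot(n)); c=optics.calibration(n)
    print(n,np.round(c["camera_matrix"],1).tolist(),np.round(c["R"],3).tolist(),np.round(c["t"],3).tolist())
s=read_state();print({k:np.round(v,3).tolist() for k,v in s.items()})
E
```

```text
scene [[490.0, 0.0, 273.9], [0.0, 490.0, 204.1], [0.0, 0.0, 1.0]] [[0.774, -0.633, -0.014], [-0.471, -0.562, -0.68], [0.423, 0.533, -0.733]] [-0.552, 0.162, 0.908]
top [[503.8, 0.0, 279.5], [0.0, 503.8, 205.1], [0.0, 0.0, 1.0]] [[0.022, -1.0, -0.013], [-0.987, -0.02, -0.162], [0.162, 0.016, -0.987]] [-0.238, 0.508, 1.097]
{'time': 0.1, 'qpos': [-1.24, 0.312, 0.014, 1.513, -0.004, 1.319, -0.027], 'qvel': [-0.001, -0.002, -0.0, -0.003, -0.001, -0.001, -0.001], 'tau': [0.0, -38.086, 0.146, -23.124, 0.012, 0.008, -0.0], 'ee_pos': [0.2, 0.512, 0.23], 'ee_rot': [-0.0, 0.185, 0.983, -0.001], 'ft_force': [-0.215, 0.209, 1.896], 'ft_torque': [-0.006, -0.014, 0.054], 'gripper_width': 0.086}
```

View pics/scene0.png

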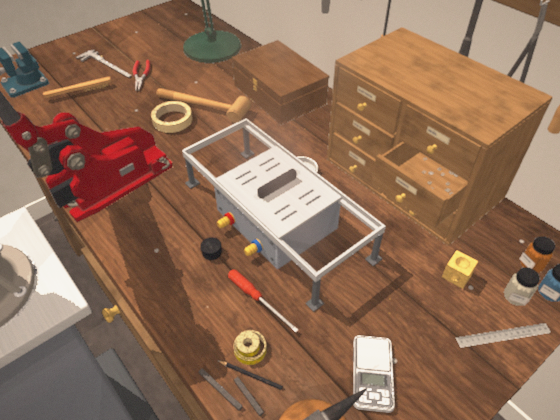

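View pics/top0.png

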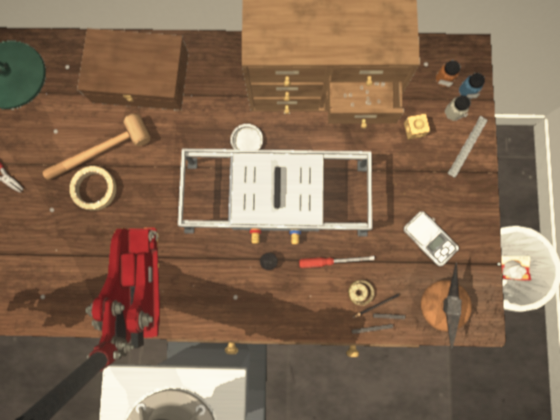

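The scene picture shows the red ring at (226,219) and the blue one at (254,247). In the top picture red is at (255,237), to the left (+y), and blue at (295,237), with the bar at about (277,187). So the cover has to slide towards -y. I'll use a crop to get accurate corners.

```bash
python3 - <<'E'
import cv2
im=cv2.imread("pics/top0.png")[130:250,170:385]
cv2.imwrite("pics/crop0.png",cv2.resize(im,None,fx=3.7,fy=3.7,interpolation=cv2.INTER_CUBIC))
E
```

```text
(no output)
```

View pics/crop0.png

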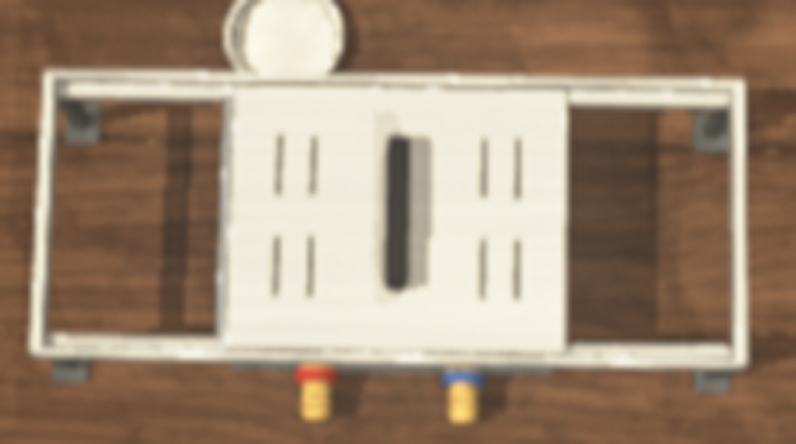

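```bash
cat > h.py <<'E'
import numpy as np
from station import optics
def proj(n,X):
    c=optics.calibration(n); p=(np.atleast_2d(X)@np.array(c["R"]).T+c["t"])@np.array(c["camera_matrix"]).T
    return p[:,:2]/p[:,2:]
def B2W(P,b):
    c,s=np.cos(b[2]),np.sin(b[2]); P=np.atleast_2d(P).astype(float)/1000
    return np.c_[c*P[:,0]-s*P[:,1]+b[0], s*P[:,0]+c*P[:,1]+b[1], P[:,2]]
def ray(n,uv,z):
    c=optics.calibration(n);R=np.array(c["R"]);o=-R.T@c["t"]
    d=R.T@np.linalg.solve(c["camera_matrix"],[*uv,1]); return o+d*(z-o[2])/d[2]
E
python3 - <<'E'
from h import *
from scipy.optimize import least_squares
px=np.array([(47,71),(746,81),(31,355),(746,366),(398,136),(398,290)])/3.7+[170,130]
def P(s): return [(84.5,s,99),(84.5,-s,99),(-84.5,s,99),(-84.5,-s,99),(45,0,118),(-45,0,118)]
f=lambda v:(proj("top",B2W(P(v[3]),v))-px).ravel()
r=least_squares(f,[.55,0,0,205]);print(r.x,np.round(r.fun,1))
# scene check, cover corners
print(np.round(proj("scene",B2W([(84.5,r.x[3],99),(84.5,-r.x[3],99),(-84.5,r.x[3],99),(-84.5,-r.x[3],99),(45,0,118),(-45,0,118)],r.x)),0))
print(np.round((proj("top",B2W([(78,98,96),(-78,98,96),(-78,-98,96),(78,-98,96)],r.x))-[170,130])*3.7))
b=r.x
for p in [(0,0,118),(0,7,118),(0,-102,118),(12,45,34),(-38,45,74),(12,45,84)]: print(p,B2W(p,b).round(4))
from station import read_state;from scipy.spatial.transform import Rotation as R
s=read_state();q=s["ee_rot"];print(R.from_quat([q[1],q[2],q[3],q[0]]).as_matrix().round(3))
E
```

```text
[ 5.38971426e-01 -2.21067400e-01  3.57848148e-03  2.05370705e+02] [ 0.5  0.1  0.2  0.1  0.9  0.2  1.1  0.5 -0.9 -0.5 -1.7 -0.4]
[[246. 119.]
 [386. 227.]
 [181. 151.]
 [316. 278.]
 [293. 169.]
 [257. 190.]]
[[231.  86.]
 [221. 348.]
 [562. 354.]
 [563.  91.]]
(0, 0, 118) [[ 0.539  -0.2211  0.118 ]]
(0, 7, 118) [[ 0.5389 -0.2141  0.118 ]]
(0, -102, 118) [[ 0.5393 -0.3231  0.118 ]]
(12, 45, 34) [[ 0.5508 -0.176   0.034 ]]
(-38, 45, 74) [[ 0.5008 -0.1762  0.074 ]]
(12, 45, 84) [[ 0.5508 -0.176   0.084 ]]
[[-0.931  0.364 -0.001]
 [ 0.364  0.931 -0.002]
 [-0.    -0.002 -1.   ]]
```

Box pose is (0.539, -0.221) with yaw about 0.2°, and the scene camera agrees. I'll shut the fingers and go to the red (+y) side of the bar.

```bash
python3 -m jog '[[0.04,-0.01,0,0,0,0.1],[0.08,-0.02,0,0,0,0.2],[0.12,-0.04,0,0,0,0.3],[0.15,-0.07,0,0,0,0.376],[0.18,-0.1,0,0,0,0.376],[0.2,-0.13,0,0,0,0.376],[0.22,-0.165,0,0,0,0.376],[0.24,-0.2,0,0,0,0.376],[0.26,-0.235,0,0,0,0.376],[0.275,-0.27,0,0,0,0.376],[0.29,-0.305,0,0,0,0.376],[0.3,-0.345,0,0,0,0.376],[0.31,-0.385,0,0,0,0.376],[0.32,-0.425,0,0,0,0.376],[0.33,-0.465,0,0,0,0.376],[0.335,-0.505,0,0,0,0.376],[0.339,-0.545,0,0,0,0.376],[0.339,-0.585,0,0,0,0.376],[0.339,-0.625,0,0,0,0.376],[0.339,-0.666,0,0,0,0.376]]' 0 20
```

```text
time: 1.77
ee_pos: [0.5385, -0.1558, 0.2298]
ee_rot: [-0.0, -0.002, 1.0, -0.001]
ft_force: [1.0, -0.7, -0.1]
gripper_width: -0.0001
```

```bash
python3 -m jog '[[0,-0.003,-0.04,0,0,0],[0,-0.006,-0.08,0,0,0],[0,-0.01,-0.11,0,0,0],[0,-0.01,-0.126,0,0,0],[0,-0.01,-0.126,0,0,0]]'
python3 - <<'E'
from station import optics
import cv2
im=optics.snapshot("scene")[80:300,150:420]
cv2.imwrite("pics/s1.png",cv2.resize(im,None,fx=2.7,fy=2.7,interpolation=cv2.INTER_CUBIC))
E
```

```text
time: 2.18
ee_pos: [0.5342, -0.1648, 0.0986]
ee_rot: [-0.006, -0.002, 1.0, 0.001]
ft_force: [-0.8, 0.2, -0.3]
gripper_width: -0.0003
```

View pics/s1.png

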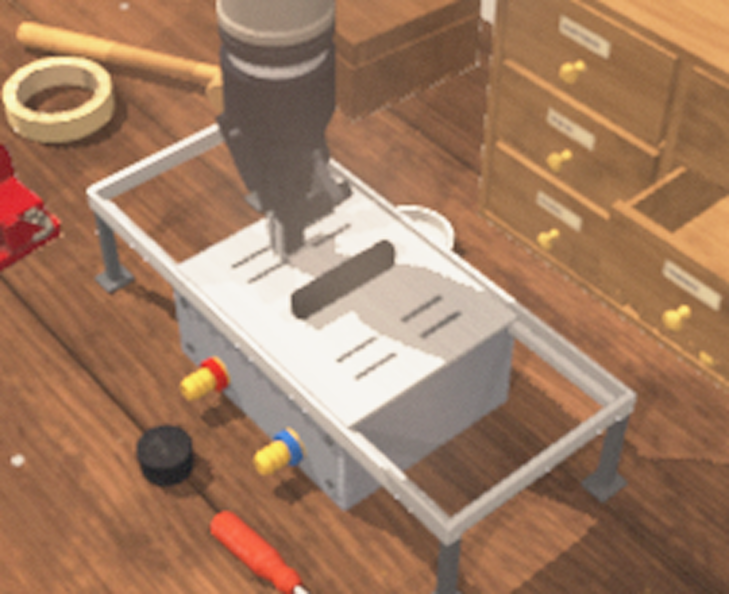

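The fingertips are just above the cover on the +y side of the bar, which is centred near crop pixel (343,279), with nothing touched. I'll raise them slightly and push to -y.

```bash
python3 -m jog '[[0.003,0,0.005,0,0,0],[0.004,-0.012,0.005,0,0,0],[0.004,-0.022,0.005,0,0,0],[0.004,-0.03,0.005,0,0,0],[0.004,-0.037,0.005,0,0,0],[0.004,-0.044,0.005,0,0,0],[0.004,-0.051,0.005,0,0,0],[0.004,-0.058,0.005,0,0,0],[0.004,-0.065,0.005,0,0,0],[0.004,-0.072,0.005,0,0,0],[0.004,-0.079,0.005,0,0,0],[0.004,-0.086,0.005,0,0,0],[0.004,-0.093,0.005,0,0,0],[0.004,-0.1,0.005,0,0,0],[0.004,-0.106,0.005,0,0,0],[0.004,-0.111,0.005,0,0,0],[0.004,-0.111,0.005,0,0,0]]'
python3 - <<'E'
from station import optics
import cv2
im=optics.snapshot("scene")[80:300,150:420]
cv2.imwrite("pics/s2.png",cv2.resize(im,None,fx=2.7,fy=2.7,interpolation=cv2.INTER_CUBIC))
E
```

```text
time: 3.65
ee_pos: [0.5414, -0.2758, 0.1075]
ee_rot: [-0.002, -0.002, 1.0, 0.001]
ft_force: [-0.4, 3.1, 4.1]
gripper_width: 0.0001
```

View pics/s2.png

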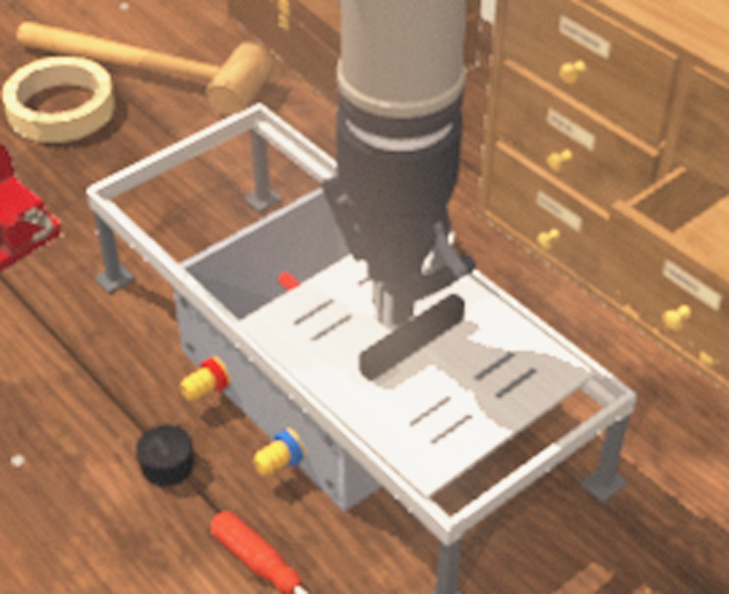

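```bash
python3 - <<'E'
from h import *
for c in [(343,270),(412,327)]: print(ray("scene",(c[0]/2.7+150,c[1]/2.7+80),.118))
E
```

```text
[ 0.53957064 -0.22480223  0.118     ]
[ 0.54023835 -0.29711529  0.118     ]
```

The cover has slid about 72 mm and the red lever is starting to show. I'll push 25 mm more.

```bash
python3 -m jog '[[-0.001,-0.006,-0.003,0,0,0],[-0.001,-0.012,-0.003,0,0,0],[-0.001,-0.018,-0.003,0,0,0],[-0.001,-0.022,-0.003,0,0,0],[-0.001,-0.025,-0.003,0,0,0],[-0.001,-0.025,-0.003,0,0,0]]'
python3 -m jog '[[0,0.01,0,0,0,0],[0,0.03,0.005,0,0,0],[0,0.06,0.04,0,0,0],[-0.02,0.09,0.06,0,0,0],[-0.05,0.12,0.06,0,0,0],[-0.05,0.125,0.06,0,0,0]]'
python3 - <<'E'
from station import optics
import cv2
cv2.imwrite("pics/t3.png",cv2.resize(optics.snapshot("top")[130:250,170:385],None,fx=3.7,fy=3.7,interpolation=cv2.INTER_CUBIC))
cv2.imwrite("pics/s3.png",cv2.resize(optics.snapshot("scene")[80:300,150:420],None,fx=2.7,fy=2.7,interpolation=cv2.INTER_CUBIC))
E
```

```text
time: 4.2
ee_pos: [0.5428, -0.2962, 0.1071]
ee_rot: [-0.0, -0.004, 1.0, 0.004]
ft_force: [-1.6, 9.1, 13.6]
gripper_width: -0.0003
time: 4.7
ee_pos: [0.4871, -0.166, 0.1662]
ee_rot: [-0.004, -0.006, 1.0, 0.007]
ft_force: [-0.8, 0.7, -1.6]
gripper_width: -0.0001
```

View pics/s3.png

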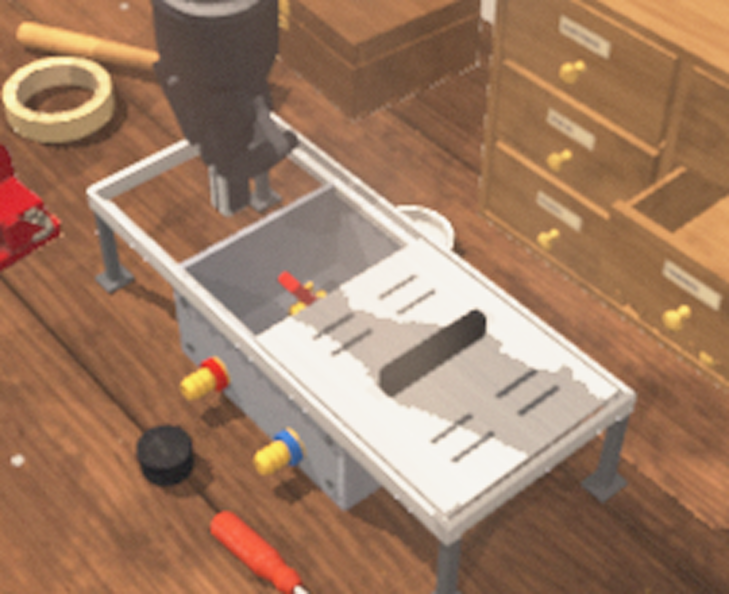

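The cover is flat, slid to the end stop, and the red lever is fully uncovered at (290,285).

View pics/t3.png

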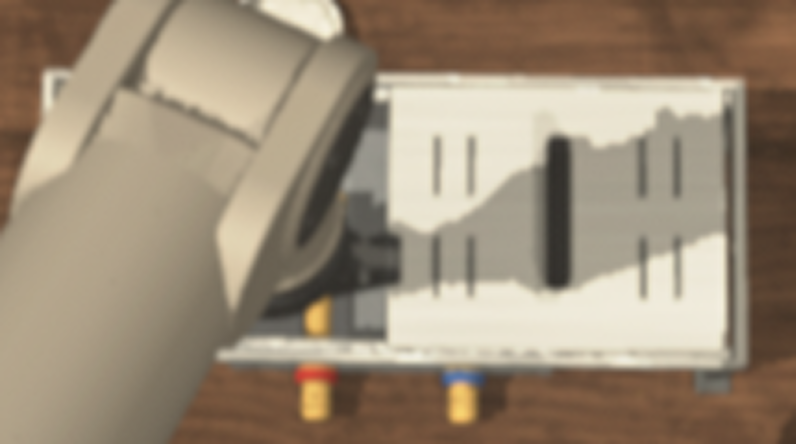

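```bash
python3 - <<'E'
from h import *
b=[.539,-.2211,.0036]
for a in(0,.2):
  s=a-.65; t=(12+50*np.sin(s),45,34+50*np.cos(s)); print(a,B2W(t,b),(proj("top",B2W(t,b))-[170,130])*3.7,(proj("scene",B2W(t,b))-[150,80])*2.7)
E
```

```text
0 [[ 0.5205788  -0.17616603  0.07380419]] [[318.2957821  254.50118677]] [[282.01411562 289.10103396]]
0.2 [[ 0.52908979 -0.17613539  0.07902236]] [[318.14836064 238.78201766]] [[290.77440481 278.86672369]]
```

The top view shows the cover edge at column 388, well clear of the lever, which is around column 318. I'll lower the fingers in front of the lever, to z about 62 mm.

```bash
python3 -m jog '[[0.003,-0.01,-0.01,0,0,0],[0.003,-0.01,-0.035,0,0,0],[0.003,-0.01,-0.06,0,0,0],[0.003,-0.01,-0.08,0,0,0],[0.003,-0.01,-0.095,0,0,0],[0.003,-0.01,-0.104,0,0,0],[0.003,-0.01,-0.104,0,0,0]]'
```

```text
time: 5.38
ee_pos: [0.4926, -0.1808, 0.0595]
ee_rot: [-0.004, -0.004, 1.0, 0.004]
ft_force: [0.3, 0.7, 0.2]
gripper_width: 0.0002
```

```bash
python3 -m jog '[[0.006,0.004,0.002,0,0,0],[0.012,0.004,0.002,0,0,0],[0.018,0.004,0.002,0,0,0],[0.024,0.004,0.002,0,0,0],[0.03,0.004,0.002,0,0,0],[0.036,0.004,0.002,0,0,0],[0.042,0.004,0.002,0,0,0],[0.048,0.004,0.002,0,0,0],[0.053,0.004,0.002,0,0,0],[0.057,0.004,0.002,0,0,0],[0.057,0.004,0.002,0,0,0]]'
python3 -m jog '[[0.003,0,0,0,0,0],[0.006,0,0,0,0,0],[0.006,0,0,0,0,0]]'
```

```text
time: 6.3
ee_pos: [0.5503, -0.1768, 0.061]
ee_rot: [-0.004, -0.004, 1.0, 0.004]
ft_force: [-0.9, -0.4, -0.3]
gripper_width: 0.0002
time: 6.55
ee_pos: [0.5566, -0.1765, 0.0607]
ee_rot: [-0.004, -0.005, 1.0, 0.004]
ft_force: [-2.6, 0.3, -0.6]
gripper_width: 0.0003
```

Not at the stop yet. I'll keep going in small steps until the force rises.

```bash
python3 -m jog '[[0.002,0,0,0,0,0],[0.004,0,0,0,0,0],[0.004,0,0,0,0,0]]'
python3 -m jog '[[0.002,0,0,0,0,0],[0.004,0,0,0,0,0],[0.004,0,0,0,0,0]]'
```

```text
time: 6.8
ee_pos: [0.5586, -0.1764, 0.0604]
ee_rot: [-0.006, -0.004, 1.0, 0.005]
ft_force: [-6.0, 0.4, 2.9]
gripper_width: -0.0001
time: 7.05
ee_pos: [0.5587, -0.1765, 0.0604]
ee_rot: [-0.01, -0.004, 1.0, 0.006]
ft_force: [-9.6, 0.3, 7.2]
gripper_width: 0.0
```

The fingers stopped at x 0.5587 with the force rising to 9.6 N, so the lever is at its stop. I'll back off, retract and check.

```bash
python3 -m jog '[[-0.01,0,0,0,0,0],[-0.03,0,0,0,0,0],[-0.035,0,0.02,0,0,0],[-0.035,0,0.06,0,0,0],[-0.035,0,0.1,0,0,0],[-0.05,0.03,0.14,0,0,0],[-0.07,0.065,0.15,0,0,0],[-0.09,0.1,0.15,0,0,0],[-0.1,0.14,0.15,0,0,0],[-0.11,0.18,0.15,0,0,0],[-0.12,0.22,0.15,0,0,0],[-0.12,0.25,0.15,0,0,0],[-0.12,0.25,0.15,0,0,0]]'
python3 - <<'E'
from h import *
import cv2
a=cv2.resize(optics.snapshot("top")[130:250,170:385],None,fx=2.8,fy=2.8,interpolation=cv2.INTER_CUBIC)
s=optics.snapshot("scene")[110:260,190:390]
s=cv2.resize(s,(a.shape[1],240*a.shape[1]//320*1),interpolation=cv2.INTER_CUBIC)
s=s[:600-a.shape[0]] if 0 else cv2.resize(s,(340,256),interpolation=cv2.INTER_CUBIC)
o=np.zeros((592,a.shape[1],3),np.uint8);o[:a.shape[0]]=a;o[336:592,:340]=s;cv2.imwrite("pics/f.png",o)
b=[.539,-.2211,.0036]
for t in [(42.3,45,73.8),(37,45,77)]: print((proj("top",B2W(t,b))-[170,130])*2.8,(proj("scene",B2W(t,b))-[190,110])*1.7+[0,336])
E
```

```text
time: 8.13
ee_pos: [0.4387, 0.0843, 0.2115]
ee_rot: [-0.008, -0.011, 1.0, 0.01]
ft_force: [0.8, 0.7, 0.1]
gripper_width: -0.0
[[242.85941837 117.17478808]] [[149.11486916 444.04854701]]
[[242.45244193 122.8184658 ]] [[145.70526536 444.0857402 ]]
```

View pics/f.png

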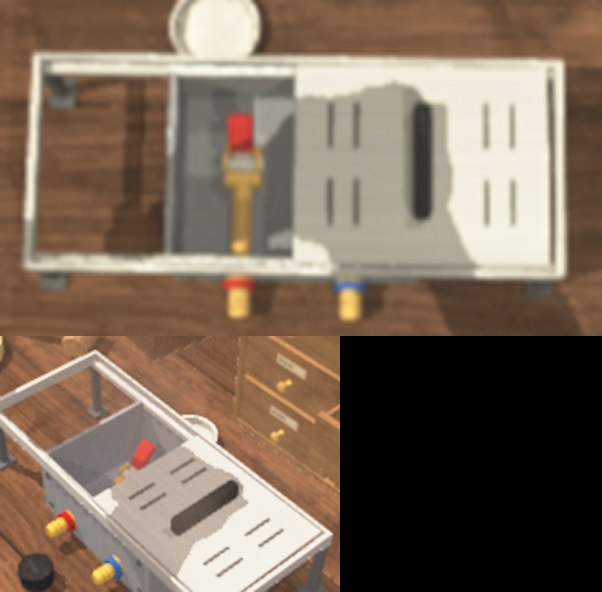

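The red lever now leans to the rear, with its tip at about (240,115); I predicted (243,117) for fully shut. The cover lies flat at the end of its travel, and the tin and dish look unmoved.

```bash
python3 -c "
from station import ticket; print(ticket.finish_job())"
```

```text
the job is handed in; nothing more can be done
None
```

The red gas valve is shut, and I handed the job in at about 8 s on the robot's clock. I pushed only with the shut fingers.

- **Cover:** I pushed it by its bar about 98–100 mm towards −y, to the end stop. Force reached 9 N sideways and 14 N upwards at the stop. The last pictures show it flat on its rails, with the red lever fully uncovered and the blue valve still hidden.
- **Red lever:** I pushed it to the rear until the fingers stopped moving and the force rose to about 10 N. In the last top view its tip was within 2–3 pixels of where it should be at the far stop.
- **Everything else:** I never put the fingers near the blue lever, but it stayed under the cover, so I couldn't see it. The tin and dish look unmoved in the last picture. The screwdriver was outside that crop and not rechecked, but the arm never went near it.

The arm was clear of everything at the end, with the wrist force near zero. No check failed or disagreed with another.

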